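# Gauge a whetstone against the flip stop of a sharpening board

### The job

Set up the whetstone on the sharpening board: flip the red stop fully down across the board without slamming it, then bring the stone flat and square along the metal fence with its end up against the stop, and press it home against the stop with about 8 N for a good half second, without shifting the stop along the fence. Then flip the stop fully back up, leaving the stone snug in its gauged place on the board, and do not disturb the other things on the counter.

Things in the scene. Friction and masses are not known exactly. Their poses are not given: they have to be found in the camera images.
- board: Bamboo board, fixed, 160 (x) x 380 (y) x 20 mm. Origin: centre of its underside, on the counter; x across it towards the fence, y along it, z up. An aluminium fence, 20 wide, 10 mm high above the board top, runs along y on the +x side; its inner face (facing -x) is the plane x = +45 mm. The stone lies on the -x side of the fence; the stop is in the +y half.
- stop: Stop carriage: dark bracket on the fence, y +8 to +52 mm, 17 mm high. Axes as the board's. Origin: on the fence's inner face, in the plane of the stop face (face of the lowered leaf that the stone meets, facing -y), at board-top height. Clamped by friction only: slips along y when pushed with over about 11 N, and must stay put. Its place along the fence varies.
- leaf (a joint): Angle of the red leaf, rad: 0 = fully down, level across the board to -x; pi/2 upright; 1.75 = fully up, leaning back over the fence, at its end stop. A stiff hinge (0.08 N m friction) holds it where left. Leaf: 8 mm thick (y 0 to +8 mm of the carriage), 16 mm high, reaching 97 mm from the hinge axis; lowered it spans 10 to 26 mm above the board top.
- hinge (a point): Point on the leaf's hinge axis, level in y with bar (38 mm to +y of the stop face). The axis runs along the board's y, 18 mm above the board top, 13 mm to +x of the fence's inner face.
- bar (a point): Grip point on the axis of the red round cross bar at the leaf's free end, 100 mm from the hinge axis. Bar: 10 mm diameter, parallel to the board's y, 60 mm long, on the +y side of the leaf; the point is 38 mm from the stop face, 22 mm from the free end. Leaf down: 18 mm above the board top. It can be pinched from above across x, and turns between the fingers.
- stone: Two-tone whetstone (grey below, buff above), loose, about 0.42 kg, 48 (x) x 150 (y) x 28 mm, no chamfers. Origin: centre of its underside; y along its length, z up. Starts flat on the board, askew, away from fence and stop; sliding it on the board takes 2 to 5 N by itself. Seated, its centre is 24 mm to -x of the fence's face and 75 mm to -y of the stop face.
- bowl: Bystander: glass bowl, rim 120 mm across, 60 mm high; origin under its centre.
- rest: Bystander: blue ceramic chopstick rest, 22 x 62 x 13 mm; origin under its centre.
- spoon: Bystander: wooden spoon, 260 mm long, lying beyond the board; origin near its middle.
- caddy: Bystander: stainless compost caddy with lid, 162 mm across, 200 mm high with its handle; origin under its centre.

How it is judged:
By the outcome, as a careful person would: the job done as asked, in the order asked, and still so for the second after the job is handed in, with the robot touching nothing.
It also fails if it takes over 72 s, if anything falls off the work surface, if the arm or the gripper's body presses on something with over 40 N, if the wrist force passes 120 N, or if a joint passes its speed limit or range.

### The arm

A 6-joint arm with a two-finger parallel gripper is mounted at the origin on the work surface. World frame = base frame: x ahead of the robot, y to its left, z up, the work surface at z = 0. Lengths are in m, angles in degrees, forces in N, time in s.
With the tool pointing down it reaches from about 0.375 to 0.9 m from the base axis. Payload 3.1 kg.
Tool frame: the origin (TCP) lies on the front face of the gripper's body, between the roots of the fingers; the fingertips stand 70 mm ahead of it and the grasp point (between the pads) lies 51 mm ahead of it (bot.tip_extent is the distance from the TCP to the fingertips, in m); z points along the fingers, x is the direction in which the jaws open and shut, and the axes are right-handed (so a half turn about z gives the same grasp; the last joint's range is limited). The gripper opens to 87 mm and grips with 3 to 60 N. Pads are 19 mm wide; open, the fingers measure 117 mm over their backs; the gripper's body (75 mm by 190 mm) begins 51 mm behind the grasp point.
Start: joints at [58.929, 30.224, 82.088, -0, 67.689, -10.227], TCP at [0.222, 0.584, 0.292] pointing down, gripper open.
Joint ranges: [-176.69, 176.69], [-43.24, 126.21], [12.49, 139.97], [-82, 262], [0, 151.66], [-163.58, 163.58]. Speed limits (degrees/s): [159.86, 159.86, 180, 180, 180, 180].

### API

Orientations are given as a 3x3 rotation matrix whose columns are the frame's x, y, z axes.
In Python, from rig import bot, viewer, ticket gives the robot as it stands. The module is installed in compiled form; this text tells all that it offers.
- The arm moves only by the tool arm_command, never from a script. Its argument "targets" is a list of rows, each an object with "rot": the turn, a rotation vector about the tool's x, y, z in degrees, a list of three; "offset": the shift along the tool's x, y, z in cm, a list of three; "gripper": the closure, from 0 (fully open) to 1 (shut). A call has 1 to 8 rows; each row is the pose to reach, as a shift and turn from the pose commanded when the call began, along the tool's axes at that moment; what a row does not reach only later rows make up. A row lasts 1/10 s, in which the tool goes at most 50 mm and 8.59 degrees, less where a joint would pass 70% of its speed; a pose out of reach is approached as far as the arm can. A call with a gripper value outside its range is refused whole. The fingers move at their own pace and stop on an object; the grip force is fixed at half the most. Time passes only in rows, so rows that repeat a pose let the fingers close. It gives the time, the measured TCP pose, the force and the opening at its end, in the units of the state.
- bot.read_state(): the state, without advancing time (a new reading comes with each control period).
- viewer.capture(name): name is "scene" or "top" or "wrist"; returns a dict with "frame" (480x640x3 uint8, red, green, blue), "fx", "fy", "cx", "cy" (pixels), "view" (4x4, takes a point from world to camera coordinates). Camera axes: x right, y down, z forward; pixel columns grow to the right and rows downward; lengths in m; the calibration is good to about 2 mm. The wrist camera is an equidistant fisheye: a pixel r from the principal point sees the ray r / f radians off the axis. A picture is of the moment at which its call begins. There is no depth.
- ticket.hand_in(): hands the job in, once; it reports no verdict.
The state is a dict: "time_s": time; "joint_positions": joint angles; "qvel": joint speeds; "tau": joint torques, N m; "position": TCP position; "tcp_rot": TCP orientation; "force": force on the tool from outside, world axes, zero at the start; "moment": the same for the moment, N m; "opening": opening from 0.0 (shut) to 1.0 (fully open).
Only numpy, scipy, OpenCV 4.12 (cv2) and the standard library are available. Lean on these libraries where they do the work, as an engineer would, in place of code of your own. Each camera call takes 0.05 s, during which the arm holds its last target. There are 200 camera calls.

## Working session

There is one attempt and no reset: what is moved stays moved. The work goes in short steps, Python scripts to look and compute and a tool call to move; the robot and the scene stay as the last step left them, time stands still between calls to the robot, and variables do not carry over. Pictures are saved under pics/ and viewed, about 8 in all and at most 12, crops included, and the job is handed in when it is done.

Besides the shell and the picture viewer there is one more tool, called after ">>>" as name(argument=value, ...) on one line, values as JSON. arm_command: Moves the arm, as the interface text tells. Its arguments: {"type":"object","properties":{"targets":{"type":"array"}},"required":["targets"]}

```bash
mkdir -p pics
cat > h.py <<'E'
import numpy as np, cv2
from rig import bot, viewer, ticket
def cap(n,f=None):
    c=viewer.capture(n)
    if f: cv2.imwrite('pics/'+f,c['frame'][:,:,::-1])
    return c
def ray(c,u,v):
    x=(u-c['cx'])/c['fx'];y=(v-c['cy'])/c['fy']
    V=np.array(c['view']);R=V[:3,:3];o=-R.T@V[:3,3]
    return o,R.T@np.array([x,y,1.])
def onz(c,u,v,z):
    o,d=ray(c,u,v);return o+d*(z-o[2])/d[2]
def proj(c,p):
    q=np.array(c['view'])[:3]@np.append(p,1);return q[0]/q[2]*c['fx']+c['cx'],q[1]/q[2]*c['fy']+c['cy']
E
python3 - <<'E'
from h import *
np.set_printoptions(precision=4,suppress=True)
for n in('scene','top'):
    c=cap(n,n+'0.png');V=np.array(c['view']);print(n,c['fx'],c['cx'],c['cy'],-V[:3,:3].T@V[:3,3],V[2,:3])
s=bot.read_state();print(s['position'],s['tcp_rot'],s['force'],s['time_s'],s['opening'])
E
```

```text
scene 472.8332323057511 323.8557077829229 243.04143262150754 [1.445  0.1393 0.9728] [-0.6624 -0.1474 -0.7345]
top 550.007306597875 327.28932702892155 239.5457142236534 [ 0.3859 -0.0093  1.1745] [ 0.1966  0.0015 -0.9805]
[0.2221 0.5836 0.2914] [[ 0.3558  0.9346 -0.001 ]
 [ 0.9346 -0.3558 -0.0017]
 [-0.0019 -0.0003 -1.    ]] [0.2111 0.1693 0.0722] 0.1 0.9988441689497191
```

View pics/scene0.png

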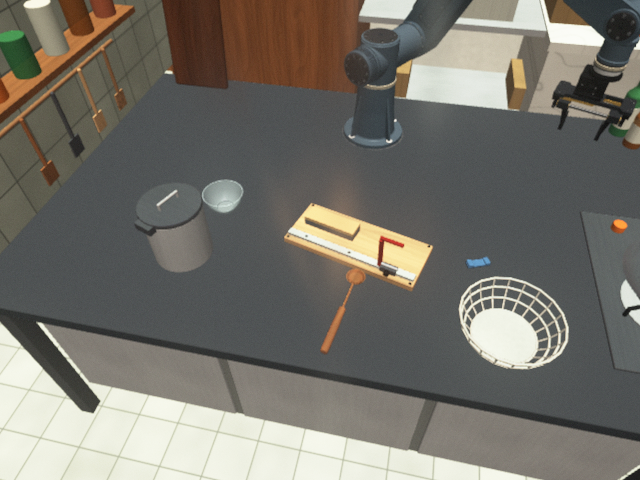

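View pics/top0.png

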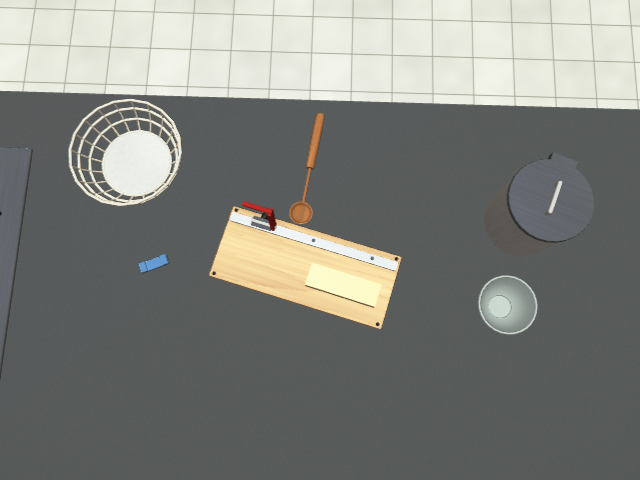

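The top view shows the board (corners about (235,208), (400,257), (381,327), (211,275)), the stone at about (343,285), the stop near (262,218) with the leaf up, and the spoon bowl at (301,212). I'll measure these next.

Run:
```python
from h import *
np.set_printoptions(precision=4,suppress=True)
c=cap('top');f=c['frame'];cv2.imwrite('pics/crop.png',cv2.resize(f[195:335,200:410,::-1],None,fx=3.8,fy=3.8,interpolation=cv2.INTER_CUBIC))
hsv=cv2.cvtColor(f,cv2.COLOR_RGB2HSV)
def quad(m,z,nm):
    m=cv2.morphologyEx(m,cv2.MORPH_CLOSE,np.ones((3,3)))
    k=max(cv2.findContours(m,0,1)[0],key=cv2.contourArea)
    w=np.array([onz(c,*p,z)[:2] for p in k[:,0]])
    r=cv2.minAreaRect((w*1000).astype(np.float32));print(nm,r);print(cv2.boxPoints(r));return k
roi=np.zeros(f.shape[:2],np.uint8);roi[200:335,205:405]=255
for p in [(343,285),(260,250),(340,248),(375,310),(270,218)]: print(p,f[p[1],p[0]],hsv[p[1],p[0]])
board=cv2.bitwise_and(roi,((hsv[...,2]>110)*255).astype(np.uint8)); board[:225,285:320]=0
quad(board,.02,'board')
st=cv2.bitwise_and(roi,((f[...,0]>225)&(f[...,1]>205)&(hsv[...,1]>60)).astype(np.uint8)*255)
quad(st,.048,'stone')
fe=cv2.bitwise_and(roi,((hsv[...,1]<50)&(hsv[...,2]>140)).astype(np.uint8)*255)
quad(fe,.03,'fence')
```

```text
(343, 285) [253 251 204] [ 29  49 253]
(260, 250) [249 224 166] [ 21  85 249]
(340, 248) [239 244 246] [ 99   7 246]
(375, 310) [247 221 164] [ 21  86 247]
(270, 218) [85 23 20] [  1 195  85]
board ((567.7239990234375, 35.812744140625), (380.8759460449219, 178.3060302734375), 74.45494842529297)
[[ 430.7956 -123.7664]
 [ 602.5792 -171.5517]
 [ 704.6524  195.3918]
 [ 532.8688  243.1772]]
stone ((544.907470703125, 39.12257385253906), (367.63592529296875, 132.19577026367188), 74.57260131835938)
[[ 432.2925 -120.4889]
 [ 559.725  -155.6553]
 [ 657.5225  198.7341]
 [ 530.09    233.9004]]
fence ((613.1361694335938, 22.938827514648438), (370.0213928222656, 23.39592742919922), 74.46993255615234)
[[ 552.3298 -152.1851]
 [ 574.8715 -158.4492]
 [ 673.9426  198.0627]
 [ 651.4008  204.3269]]
```

View pics/crop.png

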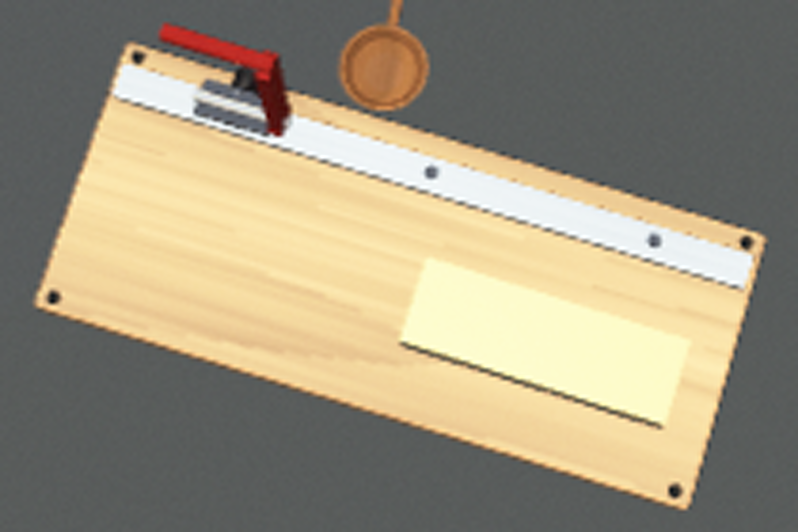

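Run:
```python
from h import *
np.set_printoptions(precision=4,suppress=True)
c=cap('top')
W=lambda u,v,z:onz(c,200+(u+.5)/3.8-.5,195+(v+.5)/3.8-.5,z)[:2]
P=np.array([W(128,43,.02),W(765,238,.02),W(690,508,.02),W(37,307,.02)])
print('sides',[np.linalg.norm(P[i]-P[(i+1)%4]) for i in range(4)])
M=np.array([[.08,.19],[.08,-.19],[-.08,-.19],[-.08,.19]])
o=P.mean(0);Q=P-o
th=np.arctan2((M[:,0]*Q[:,1]-M[:,1]*Q[:,0]).sum(),(M*Q).sum());print('o',o,'yaw',np.degrees(th))
R=np.array([[np.cos(th),-np.sin(th)],[np.sin(th),np.cos(th)]])
b=lambda p:(R.T@(p-o))*1000
print('corners',[b(p) for p in P])
print('fence edge z.02/.03',[b(W(*q,.03)) for q in [(115,97),(745,288)]])
S=[W(*q,.048) for q in [(428,258),(690,342),(664,427),(400,343)]]
print('stone',[b(s) for s in S],b(np.mean(S,0)),[np.linalg.norm(S[i]-S[(i+1)%4]) for i in range(4)])
d=(S[0]+S[3]-S[1]-S[2]);print('stone yaw',np.degrees(np.arctan2(-d[0],d[1])))
zb=.1364
print('bar ends',[b(W(*q,zb)) for q in [(162,33),(262,60),(280,60)]])
print('leaf foot -y edge',b(W(289,120,.05)),'bracket',[b(W(*q,.037)) for q in [(200,85),(193,108),(268,133)]])
for n,xb in(('hinge',58),):
  pass
np.savez('board.npz',o=o,R=R)
print('down: tool yaw',bot.read_state()['joint_positions'])
```

```text
sides [np.float64(0.3774069424808053), np.float64(0.15601207105199258), np.float64(0.3772996021280069), np.float64(0.15816569111708692)]
o [0.5587 0.0367] yaw -15.403689034781614
corners [array([ 79.2991, 189.2201]), array([  77.7863, -188.1838]), array([ -78.2227, -189.1677]), array([-78.8628, 188.1314])]
fence edge z.02/.03 [array([ 45.479 , 183.5621]), array([  45.5389, -184.2906])]
stone [array([  7.3678, -13.126 ]), array([   5.2494, -162.3267]), array([ -42.876 , -161.5934]), array([-41.4477, -12.5584])] [-17.9266 -87.4011] [np.float64(0.14921574032631313), np.float64(0.04813100029619824), np.float64(0.14904184108155258), np.float64(0.04881874276610364)]
stone yaw -16.08505212481715
bar ends [array([ 65.8957, 146.1202]), array([67.4599, 92.6439]), array([70.1757, 83.8457])]
leaf foot -y edge [57.9318 82.9484] bracket [array([ 64.7841, 138.7487]), array([ 51.1201, 138.2624]), array([49.8886, 93.8087])]
down: tool yaw [ 58.9312  30.2595  82.13    -0.0009  67.6875 -10.2257]
```

Run:
```python
from h import *
np.set_printoptions(precision=4,suppress=True)
B=np.load('board.npz');o,R=B['o'],B['R']
s=cap('scene');t=cap('top')
f=s['frame'];h=cv2.cvtColor(f,cv2.COLOR_RGB2HSV)
m=(((h[...,0]<6)|(h[...,0]>174))&(h[...,1]>150)&(h[...,2]>50)).astype(np.uint8);m[:200]=0;m[300:]=0;m[:,:350]=0;m[:,450:]=0
ys,xs=np.nonzero(m);print(xs.min(),xs.max(),ys.min(),ys.max())
cv2.imwrite('pics/sc.png',cv2.resize(f[225:295,365:445,::-1],None,fx=7,fy=7,interpolation=cv2.INTER_CUBIC))
# predictions
def w(x,y,z): return np.append(o+R@np.array([x,y])/1000,z/1000)
for a in (1.6,1.68,1.75):
  for y in (145.5,93.5):
    p=w(58-100*np.cos(a),y,38+100*np.sin(a));print(a,y,'scene crop',(np.array(proj(s,p))-[365,225])*7,'top crop',(np.array(proj(t,p))-[200,195])*3.8)
```

```text
378 403 237 265
1.6 145.5 scene crop [274.1145 133.5599] top crop [158.1592  40.1393]
1.6 93.5 scene crop [133.2545  83.1012] top crop [254.6771  69.2379]
1.68 145.5 scene crop [265.4734 149.9766] top crop [163.3499  26.0197]
1.68 93.5 scene crop [124.1997  99.0878] top crop [259.6961  55.0256]
1.75 145.5 scene crop [257.7401 165.3671] top crop [167.9867  14.0826]
1.75 93.5 scene crop [116.1561 114.1032] top crop [264.1385  42.9952]
```

View pics/sc.png

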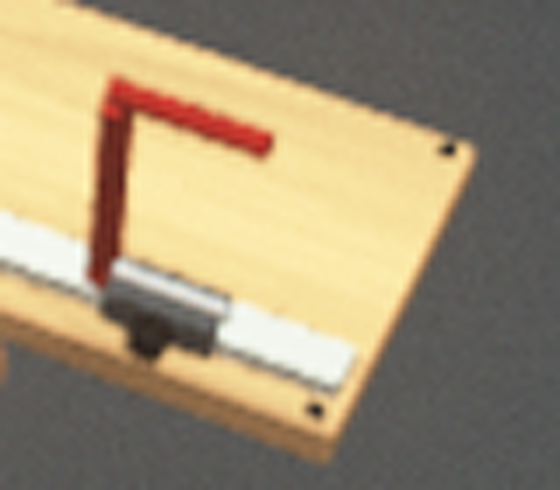

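```bash
cat >> h.py <<'E'
from scipy.spatial.transform import Rotation as Ro
np.set_printoptions(precision=3,suppress=True)
B=np.load('board.npz');o,R=B['o'],B['R'];YAW=np.degrees(np.arctan2(R[1,0],R[0,0]))
def w(x,y,z): return np.append(o+R@np.array([x,y])/1000,z/1000)
def b(p): return np.append(R.T@(np.array(p)[:2]-o),p[2])*1000
def goal(yaw=YAW): 
    c,s=np.cos(np.radians(yaw)),np.sin(np.radians(yaw));return np.array([[c,s,0],[s,-c,0],[0,0,-1.]])
def plan(p,yaw=YAW):
    s=bot.read_state();T=np.array(s['tcp_rot'])
    return T.T@(np.array(p)-s['position'])*100, Ro.from_matrix(T.T@goal(yaw)).as_rotvec(degrees=True)
def stat():
    s=bot.read_state();F=np.array(s['force']);print('t',s['time_s'],'tcp board mm',b(s['position']),'F board',np.append(R.T@F[:2],F[2]),'open',s['opening'],'q',np.array(s['joint_positions']))
E
python3 - <<'E'
from h import *
print(plan(w(65.9,123.5,38+99.7+59+60)));stat()
E
```

```text
(array([-26.249,  56.303,   3.533]), array([ 0.024,  0.037, 84.559]))
t 0.3 tcp board mm [-469.695  438.218  291.917] F board [ 0.634 -0.453 -0.775] open 0.9944825018974097 q [ 58.928  30.244  82.108  -0.     67.688 -10.227]
```

>>> arm_command(targets=[{"rot": [0,0,84.5],"offset": [-26.2,56.3,3.5],"gripper": 0.5},{"rot": [0,0,84.5],"offset": [-26.2,56.3,3.5],"gripper": 0.5},{"rot": [0,0,84.5],"offset": [-26.2,56.3,3.5],"gripper": 0.5},{"rot": [0,0,84.5],"offset": [-26.2,56.3,3.5],"gripper": 0.5},{"rot": [0,0,84.5],"offset": [-26.2,56.3,3.5],"gripper": 0.5},{"rot": [0,0,84.5],"offset": [-26.2,56.3,3.5],"gripper": 0.5},{"rot": [0,0,84.5],"offset": [-26.2,56.3,3.5],"gripper": 0.5},{"rot": [0,0,84.5],"offset": [-26.2,56.3,3.5],"gripper": 0.5}])

```text
time_s: 1.1
position: [0.502, 0.2962, 0.2698]
tcp_rot: [[1.0, 0.001, 0.0], [0.001, -1.0, 0.0], [0.0, -0.0, -1.0]]
force: [0.6, -0.3, -0.1]
opening: 0.503
```

Run:
```python
from h import *
print(plan(w(65.9,123.5,38+99.7+59+60)));stat()
```

```text
(array([15.292, 15.799,  1.308]), array([-0.017, -0.015, 15.442]))
t 1.1 tcp board mm [-123.567  235.07   269.776] F board [ 0.658 -0.133 -0.146] open 0.502906330111253 q [19.556 28.5   89.652  0.009 61.828 19.513]
```

>>> arm_command(targets=[{"rot": [0,0,15.4],"offset": [15.3,15.8,1.3],"gripper": 0.5},{"rot": [0,0,15.4],"offset": [15.3,15.8,1.3],"gripper": 0.5},{"rot": [0,0,15.4],"offset": [15.3,15.8,1.3],"gripper": 0.5},{"rot": [0,0,15.4],"offset": [15.3,15.8,1.3],"gripper": 0.5},{"rot": [0,0,15.4],"offset": [15.3,15.8,1.3],"gripper": 0.5},{"rot": [0,0,15.4],"offset": [15.3,15.8,1.3],"gripper": 0.5},{"rot": [0,0,15.4],"offset": [15.3,15.8,1.3],"gripper": 0.5}])

```text
time_s: 1.8
position: [0.654, 0.1412, 0.2563]
tcp_rot: [[0.966, -0.259, -0.002], [-0.259, -0.966, 0.001], [-0.002, -0.0, -1.0]]
force: [-0.4, 0.6, -0.2]
opening: 0.502
```

Run:
```python
from h import *
print(plan(w(65.9,123.5,38+99.7+59)));stat()
c=cap('wrist','wr.png');print({k:c[k] for k in('fx','fy','cx','cy')})
```

```text
(array([0.185, 0.258, 5.957]), array([-0.009,  0.128,  0.378]))
t 1.8 tcp board mm [ 64.163 126.059 256.279] F board [-0.533  0.451 -0.22 ] open 0.5020624075753544 q [ 2.616 35.888 77.195  0.052 67.036 17.621]
{'fx': 371.64829954431775, 'fy': 371.64829954431775, 'cx': 318.86242218079025, 'cy': 242.30719608827587}
```

View pics/wr.png

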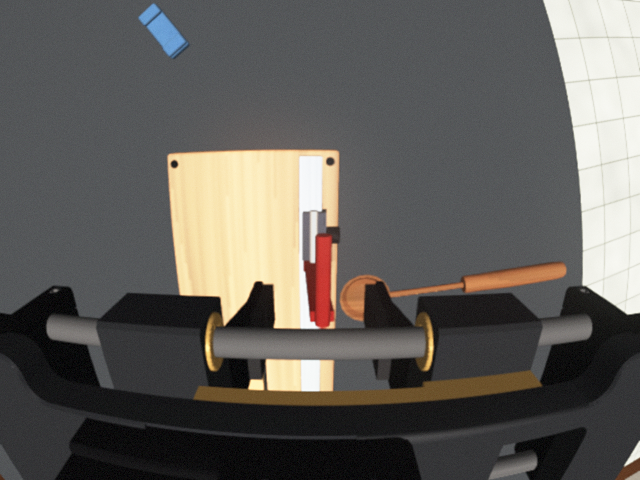

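```bash
cat >> h.py <<'E'
def fray(c,u,v):
    d=np.array([(u-c['cx'])/c['fx'],(v-c['cy'])/c['fy']]);r=np.hypot(*d)
    k=np.append(d/r*np.sin(r),np.cos(r));V=np.array(c['view']);Rv=V[:3,:3];return -Rv.T@V[:3,3],Rv.T@k
def fonz(c,u,v,z):
    O,d=fray(c,u,v);return O+d*(z-O[2])/d[2]
E
python3 - <<'E'
from h import *
c=cap('wrist')
print('bar end/leaf face',[b(fonz(c,*q,.1377)) for q in[(323.5,235),(323,326)]])
print('fence top edges',[b(fonz(c,*q,.03)) for q in[(300,156),(301,390)]],'board +y corner',[b(fonz(c,*q,.02)) for q in[(167,154),(339,151)]])
print('bracket +y,-y',[b(fonz(c,*q,.037)) for q in[(315,211),(312,262)]])
print(plan(w(65.9,123.5,38+99.7+59)));stat()
E
```

```text
bar end/leaf face [array([ 66.16 , 146.286, 137.7  ]), array([ 66.599,  85.255, 137.7  ])]
fence top edges [array([ 46.725, 186.379,  30.   ]), array([ 45.46 , -57.141,  30.   ])] board +y corner [array([-78.369, 191.109,  20.   ]), array([ 80.431, 190.54 ,  20.   ])]
bracket +y,-y [array([ 59.901, 139.759,  37.   ]), array([57.47 , 93.459, 37.   ])]
(array([0.27 , 0.355, 5.995]), array([-0.004,  0.101,  0.497]))
t 1.9 tcp board mm [ 63.273 127.027 256.653] F board [ 0.37  -0.015 -0.34 ] open 0.5010773928119416 q [ 2.724 35.832 77.244  0.038 67.019 17.616]
```

>>> arm_command(targets=[{"rot": [0,0.1,0.5],"offset": [0.27,0.35,1.5],"gripper": 0.5},{"rot": [0,0.1,0.5],"offset": [0.27,0.35,3],"gripper": 0.6},{"rot": [0,0.1,0.5],"offset": [0.27,0.35,4.5],"gripper": 0.6},{"rot": [0,0.1,0.5],"offset": [0.27,0.35,6],"gripper": 0.7},{"rot": [0,0.1,0.5],"offset": [0.27,0.35,6],"gripper": 0.7},{"rot": [0,0.1,0.5],"offset": [0.27,0.35,6],"gripper": 0.7},{"rot": [0,0.1,0.5],"offset": [0.27,0.35,6],"gripper": 0.7}])

```text
time_s: 2.6
position: [0.6571, 0.1369, 0.1973]
tcp_rot: [[0.964, -0.267, 0.003], [-0.267, -0.964, -0.0], [0.003, -0.0, -1.0]]
force: [0.3, 0.3, 0.2]
opening: 0.302
```

Run:
```python
from h import *
print(plan(w(65.9,123.5,38+99.7+59)));stat()
```

```text
(array([-0.236, -0.081,  0.056]), array([-0.025, -0.169, -0.091]))
t 2.6 tcp board mm [ 68.258 122.69  197.267] F board [0.254 0.36  0.218] open 0.3024939196499801 q [ 2.256 39.862 79.703 -0.032 60.266 17.767]
```

>>> arm_command(targets=[{"rot": [0,0,0],"offset": [-0.2,-0.1,0.05],"gripper": 0.8},{"rot": [0,0,0],"offset": [-0.2,-0.1,0.05],"gripper": 0.9},{"rot": [0,0,0],"offset": [-0.2,-0.1,0.05],"gripper": 1},{"rot": [0,0,0],"offset": [-0.2,-0.1,0.05],"gripper": 1},{"rot": [0,0,0],"offset": [-0.2,-0.1,0.05],"gripper": 1}])

```text
time_s: 3.1
position: [0.6552, 0.1383, 0.1967]
tcp_rot: [[0.964, -0.267, 0.002], [-0.267, -0.964, -0.0], [0.003, -0.0, -1.0]]
force: [-0.4, 0.1, 1.9]
opening: 0.103
```

Run:
```python
from h import *
stat();s=bot.read_state();p=b(s['position']);T=np.array(s['tcp_rot']);print(T)
# actual leaf angle: bar x -> angle
from math import *
a0=acos((58-p[0])/100);print('a0',a0)
T0=T
for a in np.append(np.arange(a0-.09,0,-.09),0):
    d=w(58-100*cos(a),p[1],38+100*sin(a))-w(58-100*cos(a0),p[1],38+100*sin(a0));print(round(a,2),T0.T@d*100)
```

```text
t 3.1 tcp board mm [ 66.009 123.551 196.718] F board [-0.416 -0.003  1.92 ] open 0.10277779588755613 q [ 2.387 39.798 79.964 -0.033 60.097 17.903]
[[ 0.964 -0.267  0.002]
 [-0.267 -0.964 -0.   ]
 [ 0.003 -0.    -1.   ]]
a0 1.6509713281462879
1.56 [-0.899  0.001 -0.034]
1.47 [-1.798  0.003  0.013]
1.38 [-2.688  0.005  0.141]
1.29 [-3.564  0.006  0.348]
1.2 [-4.417  0.008  0.633]
1.11 [-5.241  0.009  0.993]
1.02 [-6.03   0.01   1.427]
0.93 [-6.776  0.012  1.929]
0.84 [-7.475  0.013  2.496]
0.75 [-8.119  0.014  3.124]
0.66 [-8.704  0.016  3.807]
0.57 [-9.226  0.017  4.54 ]
0.48 [-9.68   0.018  5.317]
0.39 [-10.062   0.019   6.132]
0.3 [-10.369   0.019   6.977]
0.21 [-10.599   0.02    7.847]
0.12 [-10.75    0.02    8.734]
0.03 [-10.82    0.021   9.631]
0.0 [-10.826   0.021   9.941]
```

>>> arm_command(targets=[{"rot": [0,0,0],"offset": [-0.45,0,-0.02],"gripper": 1},{"rot": [0,0,0],"offset": [-1.2,0,-0.02],"gripper": 1},{"rot": [0,0,0],"offset": [-2.0,0,0.03],"gripper": 1},{"rot": [0,0,0],"offset": [-2.69,0,0.14],"gripper": 1},{"rot": [0,0,0],"offset": [-3.56,0.01,0.35],"gripper": 1},{"rot": [0,0,0],"offset": [-4.42,0.01,0.63],"gripper": 1},{"rot": [0,0,0],"offset": [-5.24,0.01,0.99],"gripper": 1},{"rot": [0,0,0],"offset": [-5.24,0.01,0.99],"gripper": 1}])

```text
time_s: 3.9
position: [0.6019, 0.1533, 0.1852]
tcp_rot: [[0.964, -0.267, -0.003], [-0.267, -0.964, 0.001], [-0.003, -0.0, -1.0]]
force: [0.4, 1.3, 1.9]
opening: 0.103
```

```bash
cat > arc.py <<'E'
from h import *
from math import *
import sys
stat();p=b(bot.read_state()['position']);T=np.array(bot.read_state()['tcp_rot'])
# tcp is 59 above bar
print('r',hypot(58-p[0],p[2]-38-59),'a',atan2(p[2]-97,58-p[0]))
y0=float(sys.argv[1]);g=float(sys.argv[4])
for a in np.linspace(float(sys.argv[2]),float(sys.argv[3]),8):
    d=w(58-100*cos(a),y0,38+g+100*sin(a))-bot.read_state()['position'];print(round(a,2),T.T@d*100)
E
python3 arc.py 123.5 1.02 0.39 59
```

```text
t 3.9 tcp board mm [ 10.704 123.85  185.229] F board [0.064 1.414 1.946] open 0.10341283518455749 q [ 3.969 37.521 87.802  0.07  54.839 19.416]
r 100.10663758929712 a 1.0787152783465226
1.02 [-0.503  0.036  0.303]
0.93 [-1.246  0.037  0.81 ]
0.84 [-1.941  0.038  1.382]
0.75 [-2.581  0.039  2.014]
0.66 [-3.162  0.04   2.701]
0.57 [-3.679  0.04   3.438]
0.48 [-4.128  0.041  4.218]
0.39 [-4.504  0.042  5.035]
```

>>> arm_command(targets=[{"rot": [0,0,0],"offset": [-0.5,0.02,0.3],"gripper": 1},{"rot": [0,0,0],"offset": [-1.25,0.02,0.81],"gripper": 1},{"rot": [0,0,0],"offset": [-1.94,0.03,1.38],"gripper": 1},{"rot": [0,0,0],"offset": [-2.58,0.03,2.01],"gripper": 1},{"rot": [0,0,0],"offset": [-3.16,0.03,2.7],"gripper": 1},{"rot": [0,0,0],"offset": [-3.68,0.03,3.44],"gripper": 1},{"rot": [0,0,0],"offset": [-4.13,0.03,4.22],"gripper": 1},{"rot": [0,0,0],"offset": [-4.13,0.03,4.22],"gripper": 1}])

```text
time_s: 4.7
position: [0.5632, 0.1638, 0.1422]
tcp_rot: [[0.964, -0.268, -0.001], [-0.268, -0.964, 0.001], [-0.001, -0.0, -1.0]]
force: [1.5, 4.4, -0.0]
opening: 0.099
```

```bash
python3 arc.py 123.5 .42 0 59
```

```text
t 4.7 tcp board mm [-29.438 123.705 142.168] F board [ 0.239  4.634 -0.025] open 0.0987888144132601 q [ 5.288 39.101 94.451  0.062 46.507 20.761]
r 98.41500966440638 a 0.4768219794582976
0.42 [-0.387  0.021  0.44 ]
0.36 [-0.614  0.022  0.995]
0.3 [-0.808  0.023  1.563]
0.24 [-0.967  0.023  2.141]
0.18 [-1.091  0.024  2.728]
0.12 [-1.18   0.024  3.321]
0.06 [-1.233  0.024  3.919]
0.0 [-1.251  0.025  4.518]
```

>>> arm_command(targets=[{"rot": [0,0,0],"offset": [-0.25,-0.03,0.44],"gripper": 1},{"rot": [0,0,0],"offset": [-0.5,-0.03,1.0],"gripper": 1},{"rot": [0,0,0],"offset": [-0.7,-0.03,1.56],"gripper": 1},{"rot": [0,0,0],"offset": [-0.87,-0.03,2.14],"gripper": 1},{"rot": [0,0,0],"offset": [-1.0,-0.03,2.73],"gripper": 1},{"rot": [0,0,0],"offset": [-1.09,-0.03,3.32],"gripper": 1},{"rot": [0,0,0],"offset": [-1.14,-0.03,3.8],"gripper": 1},{"rot": [0,0,0],"offset": [-1.14,-0.03,3.9],"gripper": 1}])

```text
time_s: 5.5
position: [0.5525, 0.1668, 0.1036]
tcp_rot: [[0.964, -0.268, -0.001], [-0.268, -0.964, 0.0], [-0.001, 0.0, -1.0]]
force: [-0.5, 7.5, 3.3]
opening: 0.103
```

```bash
python3 arc.py 123.5 .04 0 59
```

```text
t 5.5 tcp board mm [-40.564 123.748 103.588] F board [-2.507  7.047  3.253] open 0.1025216435618841 q [ 5.7   42.23  96.691  0.031 41.149 21.203]
r 98.78374144534398 a 0.06674237385492583
0.04 [-0.135  0.025  0.259]
0.03 [-0.137  0.025  0.316]
0.03 [-0.139  0.025  0.373]
0.02 [-0.14   0.025  0.43 ]
0.02 [-0.141  0.025  0.488]
0.01 [-0.142  0.025  0.545]
0.01 [-0.143  0.025  0.602]
0.0 [-0.143  0.025  0.659]
```

>>> arm_command(targets=[{"rot": [0,0,0],"offset": [-0.05,-0.06,0],"gripper": 1},{"rot": [0,0,0],"offset": [-0.07,-0.06,0.2],"gripper": 1},{"rot": [0,0,0],"offset": [-0.07,-0.06,0.4],"gripper": 1},{"rot": [0,0,0],"offset": [-0.07,-0.06,0.55],"gripper": 1},{"rot": [0,0,0],"offset": [-0.07,-0.06,0.65],"gripper": 1},{"rot": [0,0,0],"offset": [-0.07,-0.06,0.65],"gripper": 1}])

```text
time_s: 6.1
position: [0.5521, 0.167, 0.0979]
tcp_rot: [[0.964, -0.267, -0.001], [-0.267, -0.964, -0.0], [-0.001, 0.001, -1.0]]
force: [-1.5, 5.4, 0.4]
opening: 0.101
```

```bash
python3 arc.py 123.5 .01 0 59
```

```text
t 6.1 tcp board mm [-40.966 123.896  97.86 ] F board [-2.932  4.834  0.436] open 0.1006244777202109 q [ 5.746 42.771 96.819 -0.032 40.477 21.276]
r 98.96995008053105 a 0.008689320988293272
0.01 [-0.103  0.04  -0.014]
0.01 [-0.103  0.04   0.   ]
0.01 [-0.103  0.04   0.015]
0.01 [-0.103  0.04   0.029]
0.0 [-0.103  0.04   0.043]
0.0 [-0.103  0.04   0.058]
0.0 [-0.103  0.04   0.072]
0.0 [-0.103  0.04   0.086]
```

>>> arm_command(targets=[{"rot": [0,0,0],"offset": [-0.04,-0.03,0.05],"gripper": 1},{"rot": [0,0,0],"offset": [-0.04,-0.03,0.1],"gripper": 1},{"rot": [0,0,0],"offset": [-0.04,-0.03,0.13],"gripper": 1}])

```text
time_s: 6.4
position: [0.5521, 0.1672, 0.0969]
tcp_rot: [[0.964, -0.267, -0.001], [-0.267, -0.964, -0.001], [-0.0, 0.001, -1.0]]
force: [-1.9, 3.0, 2.8]
opening: 0.101
```

```bash
python3 arc.py 123.5 .01 0 59 | head -2
```

```text
t 6.4 tcp board mm [-41.028 124.028  96.859] F board [-2.592  2.397  2.832] open 0.10099028724380874 q [ 5.771 42.864 96.848 -0.071 40.324 21.32 ]
r 99.02835382421506 a -0.0014194657485007806
```

>>> arm_command(targets=[{"rot": [0,0,0],"offset": [0,-0.02,0.05],"gripper": 1},{"rot": [0,0,0],"offset": [0,-0.02,0.1],"gripper": 1},{"rot": [0,0,0],"offset": [0,-0.02,0.1],"gripper": 1}])

```text
time_s: 6.7
position: [0.5521, 0.1673, 0.0958]
tcp_rot: [[0.964, -0.267, -0.001], [-0.267, -0.964, -0.001], [-0.0, 0.001, -1.0]]
force: [-3.4, 1.4, 1.7]
opening: 0.104
```

```bash
python3 arc.py 123.5 .01 0 59 | head -2
```

```text
t 6.7 tcp board mm [-41.008 124.15   95.781] F board [-3.619  0.469  1.667] open 0.10380518004843686 q [ 5.786 42.973 96.845 -0.084 40.226 21.342]
r 99.01540943315041 a -0.01231055447034616
```

>>> arm_command(targets=[{"rot": [0,0,0],"offset": [0,0,0.05],"gripper": 1},{"rot": [0,0,0],"offset": [0,0,0.1],"gripper": 1},{"rot": [0,0,0],"offset": [0,0,0.15],"gripper": 1},{"rot": [0,0,0],"offset": [0,0,0.15],"gripper": 1}])

```text
time_s: 7.1
position: [0.5522, 0.1673, 0.0944]
tcp_rot: [[0.964, -0.267, -0.001], [-0.267, -0.964, -0.001], [-0.0, 0.001, -1.0]]
force: [-3.5, -0.4, 1.9]
opening: 0.103
```

```bash
python3 arc.py 123.5 .01 0 59 | head -2; python3 -c "
from h import *
c=cap('wrist');cv2.imwrite('pics/w2.png',c['frame'][100:460,120:520,::-1].repeat(1,0))
c=cap('scene');f=c['frame'];cv2.imwrite('pics/s2.png',cv2.resize(f[205:295,285:445,::-1],None,fx=5,fy=5,interpolation=cv2.INTER_CUBIC))"
```

```text
t 7.1 tcp board mm [-40.996 124.201  94.366] F board [-3.311 -1.289  1.868] open 0.10336143720200514 q [ 5.788 43.11  96.867 -0.078 40.057 21.344]
r 99.03088155791356 a -0.02660425697132928
```

View pics/s2.png

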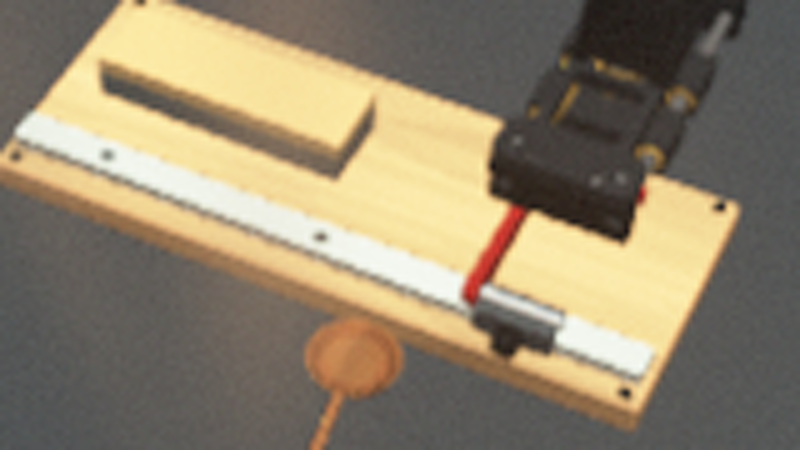

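>>> arm_command(targets=[{"rot": [0,0,0],"offset": [0,0,0.05],"gripper": 1},{"rot": [0,0,0],"offset": [0,0,0.1],"gripper": 1},{"rot": [0,0,0],"offset": [0,0,0.15],"gripper": 1},{"rot": [0,0,0],"offset": [0,0,0.15],"gripper": 1}])

```text
time_s: 7.6
position: [0.5522, 0.1674, 0.0929]
tcp_rot: [[0.964, -0.267, -0.001], [-0.267, -0.964, -0.001], [-0.0, 0.001, -1.0]]
force: [-4.9, 0.1, 1.6]
opening: 0.103
```

```bash
python3 arc.py 123.5 .01 0 59 | head -2
```

```text
t 7.6 tcp board mm [-40.97 124.24  92.86] F board [-4.768 -1.222  1.571] open 0.10303119610019648 q [ 5.791 43.258 96.882 -0.076 39.894 21.337]
r 99.0565301318239 a -0.041806602248957846
```

>>> arm_command(targets=[{"rot": [0,0,0],"offset": [-0.1,0,0],"gripper": 0.7},{"rot": [0,0,0],"offset": [-0.1,0,0],"gripper": 0.7},{"rot": [0,0,0],"offset": [-0.1,0,0],"gripper": 0.7},{"rot": [0,0,0],"offset": [-0.1,0,-1],"gripper": 0.7},{"rot": [0,0,0],"offset": [-0.1,0,-2.5],"gripper": 0.7},{"rot": [0,0,0],"offset": [-0.1,0,-3.6],"gripper": 1},{"rot": [0,0,0],"offset": [-0.1,0,-3.6],"gripper": 1},{"rot": [0,0,0],"offset": [-0.1,0,-3.6],"gripper": 1}])

```text
time_s: 8.4
position: [0.5523, 0.1679, 0.1301]
tcp_rot: [[0.964, -0.267, 0.003], [-0.267, -0.964, -0.0], [0.003, -0.001, -1.0]]
force: [0.6, -0.1, -0.1]
opening: 0.111
```

>>> arm_command(targets=[{"rot": [0,0,0],"offset": [0,0,0.4],"gripper": 1},{"rot": [0,0,0],"offset": [0,0,0.8],"gripper": 1},{"rot": [0,0,0],"offset": [0,0,1.1],"gripper": 1},{"rot": [0,0,0],"offset": [0,0,1.3],"gripper": 1},{"rot": [0,0,0],"offset": [0,0,1.4],"gripper": 1}])

```text
time_s: 8.9
position: [0.5518, 0.1678, 0.1144]
tcp_rot: [[0.964, -0.267, 0.001], [-0.267, -0.964, -0.001], [0.001, 0.0, -1.0]]
force: [-0.0, -0.5, 0.5]
opening: 0.003
```

```bash
python3 arc.py 123.5 .01 0 59 | head -1
```

```text
t 8.9 tcp board mm [-41.504 124.536 114.446] F board [ 0.094 -0.514  0.459] open 0.0028139145943878404 q [ 5.833 41.159 96.6   -0.054 42.212 21.374]
```

Expected contact with the lowered bar is at TCP z ≈ 113 mm; I'll probe down gently.

>>> arm_command(targets=[{"rot": [0,0,0],"offset": [0,0,0.05],"gripper": 1},{"rot": [0,0,0],"offset": [0,0,0.1],"gripper": 1},{"rot": [0,0,0],"offset": [0,0,0.15],"gripper": 1},{"rot": [0,0,0],"offset": [0,0,0.2],"gripper": 1},{"rot": [0,0,0],"offset": [0,0,0.2],"gripper": 1}])

```text
time_s: 9.4
position: [0.5521, 0.1679, 0.1132]
tcp_rot: [[0.964, -0.267, 0.002], [-0.267, -0.964, -0.0], [0.002, -0.0, -1.0]]
force: [-0.4, 0.6, -0.2]
opening: 0.007
```

```bash
python3 arc.py 123.5 .01 0 59 | head -1
```

```text
t 9.4 tcp board mm [-41.223 124.694 113.204] F board [-0.578  0.429 -0.232] open 0.0071337198902302135 q [ 5.838 41.278 96.623 -0.056 41.993 21.375]
```

>>> arm_command(targets=[{"rot": [0,0,0],"offset": [0,0,0.05],"gripper": 1},{"rot": [0,0,0],"offset": [0,0,0.1],"gripper": 1},{"rot": [0,0,0],"offset": [0,0,0.15],"gripper": 1},{"rot": [0,0,0],"offset": [0,0,0.2],"gripper": 1},{"rot": [0,0,0],"offset": [0,0,0.2],"gripper": 1}])

```text
time_s: 9.9
position: [0.5521, 0.1679, 0.1124]
tcp_rot: [[0.964, -0.267, 0.002], [-0.267, -0.964, -0.0], [0.002, -0.0, -1.0]]
force: [-2.8, -1.0, 8.6]
opening: 0.006
```

```bash
python3 arc.py 123.5 .01 0 59 | head -1
```

```text
t 9.9 tcp board mm [-41.197 124.741 112.445] F board [-2.458 -1.691  8.589] open 0.00629781188757075 q [ 5.841 41.348 96.644 -0.056 41.881 21.374]
```

Run:
```python
from h import *
print(plan(w(-17.9,-87.4,160),YAW-.7));print(plan(w(-17.9,-87.4,102),YAW-.7))
```

```text
(array([ 2.373, 21.21 , -4.754]), array([-0.012, -0.133,  0.613]))
(array([ 2.36 , 21.211,  1.046]), array([-0.012, -0.133,  0.613]))
```

>>> arm_command(targets=[{"rot": [0,0,0.6],"offset": [0,0,-2.5],"gripper": 0.5},{"rot": [0,0,0.6],"offset": [0,0,-4.7],"gripper": 0},{"rot": [0,0,0.6],"offset": [0.6,4,-4.7],"gripper": 0},{"rot": [0,0,0.6],"offset": [1.2,8.5,-4.7],"gripper": 0},{"rot": [0,0,0.6],"offset": [1.8,13,-4.7],"gripper": 0},{"rot": [0,0,0.6],"offset": [2.2,17.5,-4.7],"gripper": 0},{"rot": [0,0,0.6],"offset": [2.37,20,-4.7],"gripper": 0},{"rot": [0,0,0.6],"offset": [2.37,21.2,-4.7],"gripper": 0}])

```text
time_s: 10.7
position: [0.518, -0.0451, 0.1582]
tcp_rot: [[0.96, -0.28, 0.002], [-0.28, -0.96, -0.001], [0.002, 0.0, -1.0]]
force: [0.3, 1.4, -0.1]
opening: 0.648
```

>>> arm_command(targets=[{"rot": [0,0,0],"offset": [0,0,0],"gripper": 0},{"rot": [0,0,0],"offset": [0,0,0],"gripper": 0}])

```text
time_s: 10.9
position: [0.5182, -0.042, 0.1581]
tcp_rot: [[0.961, -0.277, 0.002], [-0.277, -0.961, -0.0], [0.002, -0.0, -1.0]]
force: [0.2, -0.1, -0.3]
opening: 0.839
```

Run:
```python
from h import *
stat();print(plan(w(-17.9,-87.4,102),YAW-.7))
c=cap('wrist','w3.png')
```

```text
t 10.9 tcp board mm [-18.162 -86.659 158.15 ] F board [ 0.216  0.005 -0.277] open 0.8390153609870521 q [-16.977  34.101 103.817   0.04   41.994  -0.91 ]
(array([0.018, 0.076, 5.615]), array([-0.025, -0.088,  0.008]))
```

View pics/w3.png

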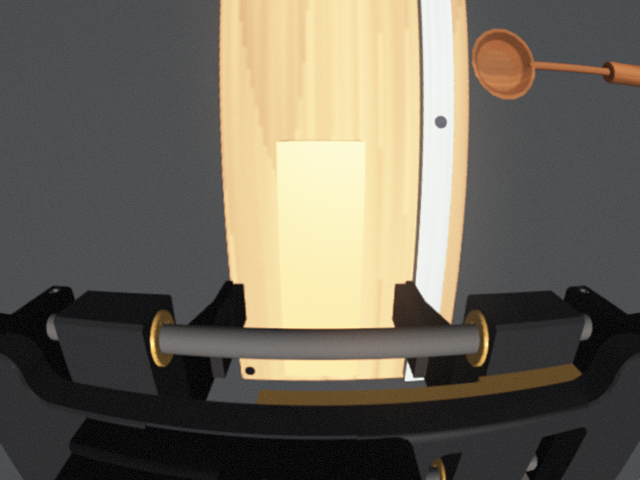

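>>> arm_command(targets=[{"rot": [0,0,0],"offset": [0,0.08,2],"gripper": 0},{"rot": [0,0,0],"offset": [0,0.08,4],"gripper": 0},{"rot": [0,0,0],"offset": [0,0.08,5.2],"gripper": 0.2},{"rot": [0,0,0],"offset": [0,0.08,5.6],"gripper": 0.3},{"rot": [0,0,0],"offset": [0,0.08,5.6],"gripper": 0.4},{"rot": [0,0,0],"offset": [0,0.08,5.6],"gripper": 0.6},{"rot": [0,0,0],"offset": [0,0.08,5.6],"gripper": 0.8},{"rot": [0,0,0],"offset": [0,0.08,5.6],"gripper": 1}])

```text
time_s: 11.75
position: [0.5185, -0.0437, 0.1028]
tcp_rot: [[0.961, -0.277, 0.003], [-0.277, -0.961, -0.001], [0.003, -0.0, -1.0]]
force: [0.8, 0.4, 1.9]
opening: 0.551
```

Run:
```python
from h import *
stat();print(plan(w(-17.9,-87.4,102)))
```

```text
t 11.75 tcp board mm [-17.392 -88.194 102.846] F board [0.7   0.632 1.936] open 0.5514163565438246 q [-17.137  39.911 105.225   0.007  34.666  -1.044]
(array([-0.052, -0.079,  0.084]), array([ 0.001, -0.198, -0.695]))
```

>>> arm_command(targets=[{"rot": [0,0,0],"offset": [0,0,-0.3],"gripper": 1},{"rot": [0,0,-0.7],"offset": [0.7,-1,-0.3],"gripper": 1},{"rot": [0,0,-0.7],"offset": [1.5,-3,-0.3],"gripper": 1},{"rot": [0,0,-0.7],"offset": [2.4,-5.5,-0.3],"gripper": 1},{"rot": [0,0,-0.7],"offset": [3.2,-7.5,-0.3],"gripper": 1},{"rot": [0,0,-0.7],"offset": [3.4,-8.6,-0.3],"gripper": 1},{"rot": [0,0,-0.7],"offset": [3.4,-9,-0.3],"gripper": 1},{"rot": [0,0,-0.7],"offset": [3.4,-9,-0.3],"gripper": 1}])

```text
time_s: 12.55
position: [0.5749, 0.034, 0.1049]
tcp_rot: [[0.964, -0.264, -0.0], [-0.264, -0.964, -0.0], [0.0, 0.0, -1.0]]
force: [-0.6, 0.3, -3.5]
opening: 0.553
```

>>> arm_command(targets=[{"rot": [0,0,0],"offset": [0,0,0.1],"gripper": 1},{"rot": [0,0,0],"offset": [0,0,0.2],"gripper": 1},{"rot": [0,0,0],"offset": [0,0,0.28],"gripper": 1},{"rot": [0,0,0],"offset": [0,0,0.28],"gripper": 1}])

```text
time_s: 12.95
position: [0.5751, 0.0328, 0.1029]
tcp_rot: [[0.964, -0.266, 0.001], [-0.266, -0.964, -0.001], [0.001, 0.001, -1.0]]
force: [-3.0, -2.6, 1.6]
opening: 0.55
```

Run:
```python
from h import *
stat();print(plan(w(21,9.7,102.8)))
c=cap('top');f=c['frame'];cv2.imwrite('pics/t2.png',cv2.resize(f[195:335,200:410,::-1],None,fx=3.8,fy=3.8,interpolation=cv2.INTER_CUBIC))
```

```text
t 12.95 tcp board mm [ 16.835   0.598 102.911] F board [-2.166 -3.303  1.643] open 0.5496435991657134 q [-7.828 42.228 96.922 -0.062 40.806  7.652]
(array([ 0.416, -0.91 ,  0.011]), array([ 0.035, -0.049, -0.03 ]))
```

View pics/t2.png

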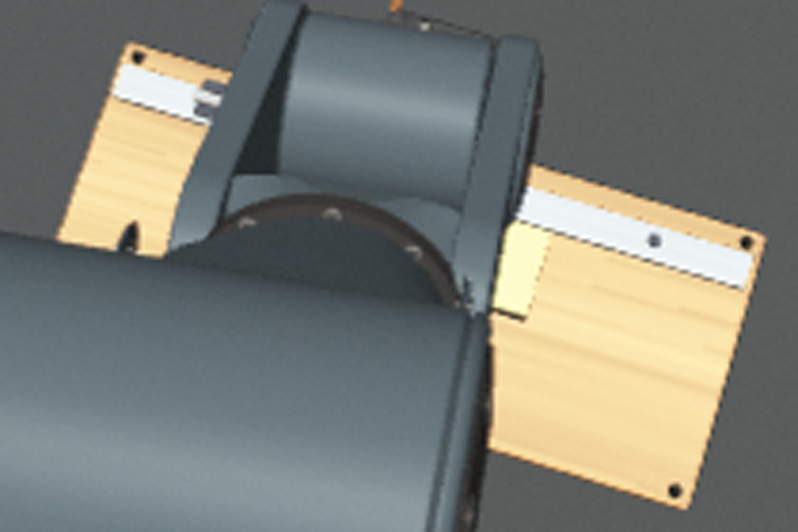

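>>> arm_command(targets=[{"rot": [0,0,0],"offset": [0.15,0,-0.03],"gripper": 1},{"rot": [0,0,0],"offset": [0.25,0,-0.03],"gripper": 1},{"rot": [0,0,0],"offset": [0.32,0,-0.03],"gripper": 1},{"rot": [0,0,0],"offset": [0.36,0,-0.03],"gripper": 1}])

```text
time_s: 13.4
position: [0.576, 0.0327, 0.103]
tcp_rot: [[0.964, -0.266, -0.006], [-0.266, -0.964, 0.0], [-0.006, 0.001, -1.0]]
force: [-8.3, -0.9, 8.5]
opening: 0.545
```

```bash
python3 -c "
from h import *
stat()"
```

```text
t 13.4 tcp board mm [ 17.767   0.792 103.047] F board [-7.73  -3.104  8.522] open 0.5447499529543309 q [-7.826 42.328 96.548 -0.044 41.463  7.606]
```

>>> arm_command(targets=[{"rot": [0,0,0],"offset": [0,0,-0.05],"gripper": 1},{"rot": [0,0,0],"offset": [0,0,-0.05],"gripper": 1},{"rot": [0,0,0],"offset": [0,0,-0.05],"gripper": 1}])

```text
time_s: 13.7
position: [0.5796, 0.0325, 0.1029]
tcp_rot: [[0.964, -0.266, 0.002], [-0.266, -0.964, -0.0], [0.002, -0.0, -1.0]]
force: [-0.5, -0.5, -3.9]
opening: 0.543
```

```bash
python3 -c "
from h import *
stat();print(np.array(bot.read_state()['tcp_rot']),bot.read_state()['moment'])
c=cap('wrist');cv2.imwrite('pics/w4.png',cv2.resize(c['frame'][60:360,200:500,::-1],None,fx=2,fy=2))"
```

```text
t 13.7 tcp board mm [ 21.226   1.52  102.928] F board [-0.359 -0.655 -3.866] open 0.5432943915436426 q [-7.812 42.409 96.318  0.003 41.132  7.603]
[[ 0.964 -0.266  0.002]
 [-0.266 -0.964 -0.   ]
 [ 0.002 -0.    -1.   ]] [-0.087  0.177 -0.   ]
```

View pics/w4.png

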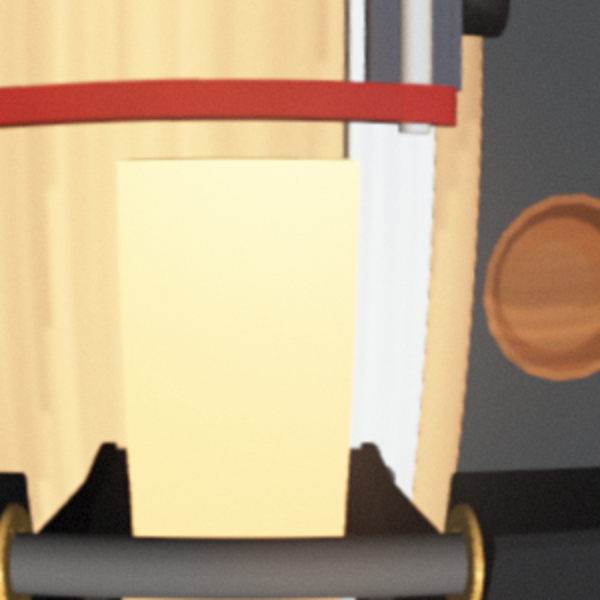

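>>> arm_command(targets=[{"rot": [0,0,0],"offset": [0.03,0,0],"gripper": 1},{"rot": [0,0,0],"offset": [0.06,0,0],"gripper": 1},{"rot": [0,0,0],"offset": [0.06,0,0],"gripper": 1}])

```text
time_s: 14.05
position: [0.5796, 0.0325, 0.103]
tcp_rot: [[0.964, -0.266, 0.001], [-0.266, -0.964, -0.0], [0.001, -0.0, -1.0]]
force: [0.1, 1.3, -4.7]
opening: 0.551
```

```bash
python3 -c "
from h import *
stat();print(np.array(bot.read_state()['tcp_rot'])[0],bot.read_state()['moment'])"
```

```text
t 14.05 tcp board mm [ 21.297   1.485 103.044] F board [-0.28   1.259 -4.721] open 0.5511143221615846 q [-7.814 42.412 96.269 -0.006 41.242  7.593]
[ 0.964 -0.266  0.001] [ 0.037  0.153 -0.054]
```

>>> arm_command(targets=[{"rot": [0,0,0],"offset": [0.04,0,0],"gripper": 1},{"rot": [0,0,0],"offset": [0.08,0,0],"gripper": 1},{"rot": [0,0,0],"offset": [0.12,0,0],"gripper": 1},{"rot": [0,0,0],"offset": [0.12,0,0],"gripper": 1}])

```text
time_s: 14.45
position: [0.5799, 0.0324, 0.103]
tcp_rot: [[0.964, -0.266, -0.001], [-0.266, -0.964, 0.0], [-0.001, -0.0, -1.0]]
force: [-2.6, 2.8, -3.5]
opening: 0.545
```

```bash
python3 -c "
from h import *
stat();print(np.array(bot.read_state()['tcp_rot'])[0],bot.read_state()['moment'])"
```

```text
t 14.45 tcp board mm [ 21.559   1.501 103.039] F board [-3.213  2.013 -3.524] open 0.5447567404964618 q [-7.822 42.446 96.16   0.017 41.436  7.591]
[ 0.964 -0.266 -0.001] [ 0.292  0.612 -0.198]
```

>>> arm_command(targets=[{"rot": [0,0,0],"offset": [0,-0.1,0],"gripper": 1},{"rot": [0,0,0],"offset": [0,-0.25,0],"gripper": 1},{"rot": [0,0,0],"offset": [0,-0.4,0],"gripper": 1},{"rot": [0,0,0],"offset": [0,-0.5,0],"gripper": 1},{"rot": [0,0,0],"offset": [0,-0.55,0],"gripper": 1},{"rot": [0,0,0],"offset": [0,-0.55,0],"gripper": 1}])

```text
time_s: 15.05
position: [0.5812, 0.0369, 0.1031]
tcp_rot: [[0.964, -0.266, -0.001], [-0.266, -0.964, -0.001], [-0.001, 0.001, -1.0]]
force: [-4.9, -2.7, -2.6]
opening: 0.548
```

```bash
python3 -c "
from h import *
stat();print(np.array(bot.read_state()['tcp_rot'])[0],bot.read_state()['moment'])
c=cap('wrist');f=c['frame']
col=f[100:160,300].astype(int);print([ (100+i,*col[i]) for i in range(0,60,2)])"
```

```text
t 15.05 tcp board mm [ 21.651   6.119 103.09 ] F board [-4.046 -3.928 -2.61 ] open 0.5478310691450884 q [-7.33  42.519 95.903 -0.107 41.637  8.159]
[ 0.964 -0.266 -0.001] [-0.425  0.899 -0.382]
[(100, np.int64(248), np.int64(227), np.int64(173)), (102, np.int64(248), np.int64(227), np.int64(172)), (104, np.int64(247), np.int64(223), np.int64(167)), (106, np.int64(248), np.int64(226), np.int64(172)), (108, np.int64(249), np.int64(229), np.int64(174)), (110, np.int64(205), np.int64(131), np.int64(94)), (112, np.int64(194), np.int64(71), np.int64(56)), (114, np.int64(193), np.int64(69), np.int64(53)), (116, np.int64(195), np.int64(69), np.int64(52)), (118, np.int64(194), np.int64(70), np.int64(55)), (120, np.int64(196), np.int64(71), np.int64(56)), (122, np.int64(195), np.int64(70), np.int64(54)), (124, np.int64(196), np.int64(71), np.int64(57)), (126, np.int64(196), np.int64(76), np.int64(60)), (128, np.int64(175), np.int64(64), np.int64(49)), (130, np.int64(213), np.int64(160), np.int64(115)), (132, np.int64(249), np.int64(228), np.int64(173)), (134, np.int64(249), np.int64(228), np.int64(173)), (136, np.int64(248), np.int64(228), np.int64(171)), (138, np.int64(238), np.int64(209), np.int64(154)), (140, np.int64(251), np.int64(246), np.int64(200)), (142, np.int64(253), np.int64(248), np.int64(210)), (144, np.int64(253), np.int64(248), np.int64(207)), (146, np.int64(253), np.int64(248), np.int64(206)), (148, np.int64(253), np.int64(248), np.int64(206)), (150, np.int64(253), np.int64(249), np.int64(206)), (152, np.int64(253), np.int64(248), np.int64(206)), (154, np.int64(253), np.int64(248), np.int64(207)), (156, np.int64(253), np.int64(248), np.int64(204)), (158, np.int64(253), np.int64(247), np.int64(203))]
```

>>> arm_command(targets=[{"rot": [0,0,0],"offset": [-0.08,0,-0.01],"gripper": 1},{"rot": [0,0,0],"offset": [-0.08,-0.08,-0.01],"gripper": 1},{"rot": [0,0,0],"offset": [-0.08,-0.12,-0.01],"gripper": 1},{"rot": [0,0,0],"offset": [-0.08,-0.15,-0.01],"gripper": 1}])

```text
time_s: 15.5
position: [0.5816, 0.039, 0.1032]
tcp_rot: [[0.964, -0.265, 0.001], [-0.265, -0.964, -0.001], [0.001, 0.0, -1.0]]
force: [-4.4, -0.4, -3.8]
opening: 0.55
```

```bash
cat > gap.py <<'E'
from h import *
stat();print(bot.read_state()['moment'])
c=cap('wrist');f=c['frame'].astype(float)
for u in (275,300,330,355):
    g=f[95:175,u,1]; r=np.where(g<120)[0]; e=95+r.max()
    # leaf lower edge: green crosses 150 ; stone edge: blue crosses 188
    G=f[:,u,1];B=f[:,u,2]
    y1=next(v for v in range(e,e+15) if G[v]>150); l=y1-1+(150-G[y1-1])/(G[y1]-G[y1-1])
    y2=next((v for v in range(y1,y1+30) if B[v]>188),y1); s=y2-1+(188-B[y2-1])/(B[y2]-B[y2-1])
    print(u,round(l,2),round(s,2),'leaf y',b(fonz(c,u,l,.046))[1],'stone y',b(fonz(c,u,s,.048))[1])
E
python3 gap.py
```

```text
t 15.5 tcp board mm [ 21.491   8.327 103.244] F board [-4.17  -1.594 -3.787] open 0.5495110359579302 q [-7.128 42.509 95.885 -0.038 41.557  8.294]
[-0.315  0.883 -0.217]
275 135.26 140.33 leaf y 86.26331687924376 stone y 84.2384791624191
300 134.95 139.79 leaf y 86.2300375782681 stone y 84.3073478129997
330 134.91 139.49 leaf y 86.22768257327888 stone y 84.4078441523712
355 135.38 139.79 leaf y 86.15995721363554 stone y 84.40506294103247
```

>>> arm_command(targets=[{"rot": [0,0,0],"offset": [-0.04,-0.06,0],"gripper": 1},{"rot": [0,0,0],"offset": [-0.04,-0.12,0],"gripper": 1},{"rot": [0,0,0],"offset": [-0.04,-0.16,0],"gripper": 1},{"rot": [0,0,0],"offset": [-0.04,-0.16,0],"gripper": 1}])

```text
time_s: 15.95
position: [0.5819, 0.0405, 0.1034]
tcp_rot: [[0.964, -0.265, 0.002], [-0.265, -0.964, -0.001], [0.002, 0.0, -1.0]]
force: [-4.3, -2.7, -3.6]
opening: 0.55
```

```bash
python3 gap.py
```

```text
t 15.95 tcp board mm [ 21.388   9.833 103.355] F board [-3.451 -3.742 -3.647] open 0.5499447272628335 q [-6.974 42.51  95.848 -0.052 41.552  8.454]
[-0.484  0.882 -0.332]
275 138.99 140.41 leaf y 86.2729467307446 stone y 85.72522960755185
300 138.52 139.82 leaf y 86.30895884288911 stone y 85.81241071497413
330 138.49 139.73 leaf y 86.30641760180616 stone y 85.82974149957872
355 138.83 139.91 leaf y 86.28981930151413 stone y 85.87882192786248
```

>>> arm_command(targets=[{"rot": [0,0,0],"offset": [-0.04,-0.02,0],"gripper": 1},{"rot": [0,0,0],"offset": [-0.04,-0.04,0],"gripper": 1},{"rot": [0,0,0],"offset": [-0.04,-0.06,0],"gripper": 1},{"rot": [0,0,0],"offset": [-0.04,-0.06,0],"gripper": 1}])

```text
time_s: 16.4
position: [0.5819, 0.0406, 0.1034]
tcp_rot: [[0.964, -0.265, 0.002], [-0.265, -0.964, -0.002], [0.002, 0.001, -1.0]]
force: [-3.8, -4.6, -5.2]
opening: 0.547
```

```bash
python3 gap.py
```

```text
t 16.4 tcp board mm [ 21.354   9.937 103.355] F board [-2.435 -5.469 -5.2  ] open 0.5466165826976096 q [-6.945 42.505 95.863 -0.116 41.506  8.521]
[-0.895  0.834 -0.26 ]
275 139.08 140.41 leaf y 86.28842077607413 stone y 85.77980533358763
300 138.57 139.81 leaf y 86.34300461905397 stone y 85.87114289305822
330 138.47 139.76 leaf y 86.36784474579022 stone y 85.87612310416073
355 138.88 139.87 leaf y 86.328790540248 stone y 85.95276872965877
```

>>> arm_command(targets=[{"rot": [0,0,0],"offset": [0,0,0.03],"gripper": 1},{"rot": [0,0,0],"offset": [0,-0.03,0.03],"gripper": 1},{"rot": [0,0,0],"offset": [0,-0.06,0.03],"gripper": 1},{"rot": [0,0,0],"offset": [0,-0.06,0.03],"gripper": 1}])

```text
time_s: 16.85
position: [0.5819, 0.0407, 0.1033]
tcp_rot: [[0.964, -0.265, 0.002], [-0.265, -0.964, -0.002], [0.002, 0.002, -1.0]]
force: [-4.3, -6.6, -2.1]
opening: 0.55
```

```bash
python3 gap.py
```

```text
t 16.85 tcp board mm [ 21.341  10.053 103.334] F board [-2.388 -7.547 -2.055] open 0.5504271436961581 q [-6.916 42.512 95.845 -0.182 41.532  8.588]
[-1.245  0.962 -0.381]
275 139.02 140.39 leaf y 86.3563027468162 stone y 85.83335620121534
300 138.57 139.85 leaf y 86.39113482552999 stone y 85.9035785049817
330 138.54 139.76 leaf y 86.38909157089772 stone y 85.92647783660004
355 138.96 139.88 leaf y 86.34401260792016 stone y 86.001024930109
```

>>> arm_command(targets=[{"rot": [0,0,0],"offset": [0,-0.02,0],"gripper": 1},{"rot": [0,0,0],"offset": [0,-0.04,0],"gripper": 1},{"rot": [0,0,0],"offset": [0,-0.04,0],"gripper": 1},{"rot": [0,0,0],"offset": [0,-0.04,0],"gripper": 1}])

```text
time_s: 17.3
position: [0.582, 0.0407, 0.1034]
tcp_rot: [[0.964, -0.265, 0.001], [-0.265, -0.964, -0.003], [0.002, 0.002, -1.0]]
force: [-5.0, -8.3, -2.1]
opening: 0.548
```

```bash
python3 gap.py|head -3
```

```text
t 17.3 tcp board mm [ 21.37   10.08  103.352] F board [-2.626 -9.369 -2.062] open 0.5476455405719004 q [-6.902 42.515 95.832 -0.222 41.552  8.629]
[-1.412  1.009 -0.317]
275 139.09 140.43 leaf y 86.35284022584786 stone y 85.84228667865973
```

>>> arm_command(targets=[{"rot": [0,0,0],"offset": [0,0,0],"gripper": 1},{"rot": [0,0,0],"offset": [0,0,0],"gripper": 1},{"rot": [0,0,0],"offset": [0,0,0],"gripper": 1},{"rot": [0,0,0],"offset": [0,0,0],"gripper": 1},{"rot": [0,0,0],"offset": [0,0,0],"gripper": 1},{"rot": [0,0,0],"offset": [0,0,0],"gripper": 1},{"rot": [0,0,0],"offset": [0,0,0],"gripper": 1}])

```text
time_s: 18.05
position: [0.582, 0.0407, 0.1033]
tcp_rot: [[0.964, -0.265, 0.001], [-0.265, -0.964, -0.003], [0.002, 0.002, -1.0]]
force: [-5.5, -7.3, -2.0]
opening: 0.549
```

```bash
python3 gap.py
```

```text
t 18.05 tcp board mm [ 21.385  10.067 103.332] F board [-3.414 -8.49  -1.989] open 0.5489280244325522 q [-6.903 42.518 95.829 -0.224 41.552  8.63 ]
[-1.437  1.004 -0.333]
275 139.05 140.32 leaf y 86.36907627133621 stone y 85.88880389039494
300 138.62 139.88 leaf y 86.39545055201137 stone y 85.9180814525938
330 138.51 139.79 leaf y 86.42801819381046 stone y 85.9446036911959
355 139.03 139.91 leaf y 86.34501117650403 stone y 86.0179060583723
```

>>> arm_command(targets=[{"rot": [0,0,0],"offset": [-0.06,-0.01,0],"gripper": 1},{"rot": [0,0,0],"offset": [-0.06,-0.01,0],"gripper": 1},{"rot": [0,0,0],"offset": [-0.06,-0.01,0],"gripper": 1},{"rot": [0,0,0],"offset": [-0.06,-0.01,0],"gripper": 1},{"rot": [0,0,0],"offset": [-0.06,-0.01,0],"gripper": 1},{"rot": [0,0,0],"offset": [-0.06,-0.01,0],"gripper": 1},{"rot": [0,0,0],"offset": [-0.06,-0.01,0],"gripper": 1},{"rot": [0,0,0],"offset": [-0.06,-0.01,0],"gripper": 1}])

```text
time_s: 18.9
position: [0.5819, 0.0408, 0.1033]
tcp_rot: [[0.964, -0.265, 0.003], [-0.265, -0.964, -0.003], [0.003, 0.002, -1.0]]
force: [-4.3, -8.2, -3.0]
opening: 0.546
```

```bash
python3 gap.py
```

```text
t 18.9 tcp board mm [ 21.294  10.112 103.333] F board [-1.975 -9.094 -3.047] open 0.5462640828260585 q [-6.895 42.502 95.879 -0.236 41.452  8.649]
[-1.553  0.911 -0.364]
275 139.06 140.35 leaf y 86.38084150019162 stone y 85.892260320107
300 138.62 139.86 leaf y 86.41395006008894 stone y 85.94462756815577
330 138.49 139.78 leaf y 86.44966597021319 stone y 85.96445853649733
355 139.0 139.9 leaf y 86.37204017883502 stone y 86.03657836458518
```

>>> arm_command(targets=[{"rot": [0,0,0],"offset": [0,0.05,0.02],"gripper": 1},{"rot": [0,0,0],"offset": [0,0.1,0.04],"gripper": 1},{"rot": [0,0,0],"offset": [0,0.1,0.05],"gripper": 1},{"rot": [0,0,0],"offset": [0,0.1,0.05],"gripper": 0.35},{"rot": [0,0,0],"offset": [0,0.1,0.05],"gripper": 0.3},{"rot": [0,0,0],"offset": [0,0.1,0.05],"gripper": 0.3}])

```text
time_s: 19.55
position: [0.5833, 0.0418, 0.1036]
tcp_rot: [[0.964, -0.265, 0.007], [-0.265, -0.964, -0.001], [0.007, -0.001, -1.0]]
force: [-0.1, 0.2, -1.0]
opening: 0.68
```

```bash
python3 gap.py
```

```text
t 19.55 tcp board mm [ 22.366  11.447 103.577] F board [-0.141  0.149 -1.04 ] open 0.6801838264017148 q [-6.848 42.496 95.822  0.018 41.275  8.513]
[-0.077  0.07   0.011]
275 143.01 144.52 leaf y 86.33494136776623 stone y 85.77062842105197
300 142.75 143.93 leaf y 86.29736036634682 stone y 85.86354429629888
330 142.64 143.83 leaf y 86.32562511944258 stone y 85.8905321965289
355 143.02 143.94 leaf y 86.29149975691125 stone y 85.96142040323218
```

>>> arm_command(targets=[{"rot": [0,0,0],"offset": [0,0,-1],"gripper": 0.3},{"rot": [0,0,0],"offset": [0,0,-3],"gripper": 0.3},{"rot": [0,0,0],"offset": [-1,-2,-5],"gripper": 0.4},{"rot": [0,0,0],"offset": [-3,-5,-5],"gripper": 0.5},{"rot": [0,0,0],"offset": [-5,-8,-5],"gripper": 0.6},{"rot": [0,0,0],"offset": [-6.4,-10.5,-5],"gripper": 0.6},{"rot": [0,0,0],"offset": [-6.4,-11.2,-5],"gripper": 0.6},{"rot": [0,0,0],"offset": [-6.4,-11.2,-5],"gripper": 0.6}])

```text
time_s: 20.4
position: [0.5499, 0.1677, 0.1533]
tcp_rot: [[0.965, -0.263, 0.004], [-0.263, -0.965, -0.0], [0.004, -0.001, -1.0]]
force: [-0.2, -1.0, -0.8]
opening: 0.408
```

>>> arm_command(targets=[{"rot": [0,0,0],"offset": [0,0,0],"gripper": 0.6},{"rot": [0,0,0],"offset": [0,0,0],"gripper": 0.6}])

```text
time_s: 20.6
position: [0.5498, 0.1654, 0.1526]
tcp_rot: [[0.964, -0.267, 0.002], [-0.267, -0.964, -0.001], [0.002, 0.0, -1.0]]
force: [-0.1, -0.1, 0.3]
opening: 0.399
```

Run:
```python
from h import *
stat();print(plan(w(-41.8,123.8,96.5)))
c=cap('wrist');cv2.imwrite('pics/w5.png',c['frame'][150:450,150:550,::-1])
```

```text
t 20.6 tcp board mm [-42.781 121.754 152.568] F board [-0.109 -0.143  0.266] open 0.39940351504790983 q [ 5.622 37.46  96.101 -0.069 46.314 21.153]
(array([ 0.085, -0.205,  5.607]), array([ 0.002, -0.135, -0.079]))
```

View pics/w5.png

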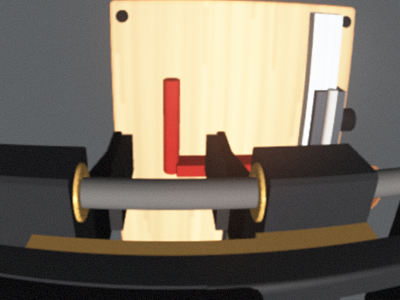

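>>> arm_command(targets=[{"rot": [0,0,0],"offset": [0.08,-0.2,1.5],"gripper": 0.6},{"rot": [0,0,0],"offset": [0.08,-0.2,3.5],"gripper": 0.6},{"rot": [0,0,0],"offset": [0.08,-0.2,5],"gripper": 0.7},{"rot": [0,0,0],"offset": [0.08,-0.2,5.6],"gripper": 0.7},{"rot": [0,0,0],"offset": [0.08,-0.2,5.6],"gripper": 0.8},{"rot": [0,0,0],"offset": [0.08,-0.2,5.6],"gripper": 1},{"rot": [0,0,0],"offset": [0.08,-0.2,5.6],"gripper": 1},{"rot": [0,0,0],"offset": [0.08,-0.2,5.6],"gripper": 1}])

```text
time_s: 21.45
position: [0.5519, 0.1681, 0.0972]
tcp_rot: [[0.964, -0.265, 0.005], [-0.265, -0.964, -0.001], [0.005, -0.001, -1.0]]
force: [2.0, -1.9, -1.4]
opening: 0.105
```

```bash
sed -i 's/^print(.r.*$//' arc.py
python3 - <<'E'
from h import *
stat();s=bot.read_state();T=np.array(s['tcp_rot']);p=b(s['position'])
for a in np.arange(.1,1.86,.1):
    # arc relative to the grasp with leaf at 0, y kept
    d=w(p[0]+100*(1-np.cos(a)),p[1],p[2]+100*np.sin(a))-s['position'];print(round(a,2),T.T@d*100)
E
```

```text
t 21.45 tcp board mm [-41.489 124.874  97.248] F board [ 2.488 -1.326 -1.361] open 0.10526108529521175 q [ 5.876 42.771 97.029 -0.102 39.907 21.339]
0.1 [ 0.055 -0.001 -0.998]
0.2 [ 0.21  -0.002 -1.986]
0.3 [ 0.462 -0.002 -2.953]
0.4 [ 0.81  -0.003 -3.89 ]
0.5 [ 1.249 -0.003 -4.788]
0.6 [ 1.776 -0.004 -5.637]
0.7 [ 2.385 -0.004 -6.43 ]
0.8 [ 3.07  -0.005 -7.158]
0.9 [ 3.824 -0.005 -7.814]
1.0 [ 4.641 -0.005 -8.391]
1.1 [ 5.51  -0.005 -8.884]
1.2 [ 6.425 -0.005 -9.287]
1.3 [ 7.375 -0.005 -9.597]
1.4 [ 8.351 -0.005 -9.811]
1.5 [ 9.344 -0.005 -9.927]
1.6 [10.344 -0.005 -9.942]
1.7 [11.34  -0.004 -9.858]
1.8 [12.322 -0.004 -9.675]
```

>>> arm_command(targets=[{"rot": [0,0,0],"offset": [0.01,0,-0.4],"gripper": 1},{"rot": [0,0,0],"offset": [0.06,0,-1.0],"gripper": 1},{"rot": [0,0,0],"offset": [0.21,0,-1.99],"gripper": 1},{"rot": [0,0,0],"offset": [0.46,0,-2.95],"gripper": 1},{"rot": [0,0,0],"offset": [0.81,0,-3.89],"gripper": 1},{"rot": [0,0,0],"offset": [1.25,0,-4.79],"gripper": 1},{"rot": [0,0,0],"offset": [1.25,0,-4.79],"gripper": 1}])

```text
time_s: 22.15
position: [0.5651, 0.1643, 0.1461]
tcp_rot: [[0.964, -0.265, 0.008], [-0.265, -0.964, -0.001], [0.008, -0.001, -1.0]]
force: [5.4, -3.1, -4.2]
opening: 0.103
```

```bash
cat > st.py <<'E'
from h import *
import sys
stat();s=bot.read_state();p=b(s['position']);T=np.array(s['tcp_rot']);
a=np.arctan2(p[2]-97.2,58.5-p[0]);print('a',a,'r',np.hypot(p[2]-97.2,58.5-p[0]))
for q in np.arange(a+.1,a+.75,.1):
    print(round(q,2),T.T@(w(58.5-100*np.cos(q),p[1],97.2+100*np.sin(q))-s['position'])*100)
E
python3 st.py
```

```text
t 22.15 tcp board mm [-27.695 124.733 146.147] F board [ 6.055 -1.575 -4.155] open 0.10291893548784992 q [ 5.384 38.749 94.332 -0.146 46.467 20.878]
a 0.5164544205581494 r 99.1230758099219
0.62 [ 0.467 -0.001 -0.883]
0.72 [ 1.092 -0.002 -1.664]
0.82 [ 1.791 -0.002 -2.378]
0.92 [ 2.557 -0.003 -3.019]
1.02 [ 3.385 -0.003 -3.581]
1.12 [ 4.264 -0.004 -4.057]
1.22 [ 5.186 -0.004 -4.443]
```

>>> arm_command(targets=[{"rot": [0,0,0],"offset": [0.55,0,-0.88],"gripper": 1},{"rot": [0,0,0],"offset": [1.2,0,-1.66],"gripper": 1},{"rot": [0,0,0],"offset": [1.9,0,-2.38],"gripper": 1},{"rot": [0,0,0],"offset": [2.65,0,-3.02],"gripper": 1},{"rot": [0,0,0],"offset": [3.45,0,-3.58],"gripper": 1},{"rot": [0,0,0],"offset": [4.3,0,-4.06],"gripper": 1},{"rot": [0,0,0],"offset": [5.2,0,-4.44],"gripper": 1},{"rot": [0,0,0],"offset": [5.2,0,-4.44],"gripper": 1}])

```text
time_s: 22.95
position: [0.6127, 0.1512, 0.1904]
tcp_rot: [[0.964, -0.266, 0.001], [-0.266, -0.964, -0.0], [0.001, 0.0, -1.0]]
force: [-3.8, 1.0, 5.8]
opening: 0.103
```

```bash
python3 st.py
```

```text
t 22.95 tcp board mm [ 21.654 124.707 190.448] F board [-3.967 -0.048  5.795] open 0.10255984471296195 q [ 3.74  37.704 86.204 -0.033 56.041 19.158]
a 1.1944911022032083 r 100.26395645463097
1.29 [ 0.957  0.    -0.295]
1.39 [ 1.931  0.    -0.518]
1.49 [ 2.923  0.    -0.643]
1.59 [ 3.922  0.    -0.668]
1.69 [ 4.919  0.    -0.594]
1.79 [ 5.903  0.    -0.42 ]
1.89 [ 6.865  0.    -0.149]
```

>>> arm_command(targets=[{"rot": [0,0,0],"offset": [0.95,0,-0.27],"gripper": 1},{"rot": [0,0,0],"offset": [1.93,0,-0.48],"gripper": 1},{"rot": [0,0,0],"offset": [2.92,0,-0.6],"gripper": 1},{"rot": [0,0,0],"offset": [3.9,0,-0.63],"gripper": 1},{"rot": [0,0,0],"offset": [4.6,0,-0.58],"gripper": 1},{"rot": [0,0,0],"offset": [5.1,0,-0.52],"gripper": 1},{"rot": [0,0,0],"offset": [5.3,0,-0.48],"gripper": 1},{"rot": [0,0,0],"offset": [5.3,0,-0.48],"gripper": 1}])

```text
time_s: 23.75
position: [0.6647, 0.1367, 0.1939]
tcp_rot: [[0.964, -0.266, 0.004], [-0.266, -0.964, -0.001], [0.004, 0.0, -1.0]]
force: [-0.4, -0.9, 4.0]
opening: 0.104
```

```bash
python3 st.py|head -2
```

```text
t 23.75 tcp board mm [ 75.641 124.535 193.898] F board [-0.09  -1.003  4.027] open 0.10413585651964348 q [ 2.231 40.598 78.665 -0.083 60.509 17.672]
a 1.7462387397313641 r 98.20548700079412
```

>>> arm_command(targets=[{"rot": [0,0,0],"offset": [0.1,0,-0.05],"gripper": 1},{"rot": [0,0,0],"offset": [0.2,0,-0.05],"gripper": 1},{"rot": [0,0,0],"offset": [0.3,0,-0.04],"gripper": 1},{"rot": [0,0,0],"offset": [0.3,0,-0.04],"gripper": 1}])

```text
time_s: 24.15
position: [0.6658, 0.1364, 0.1938]
tcp_rot: [[0.964, -0.265, -0.0], [-0.265, -0.964, -0.001], [-0.0, 0.001, -1.0]]
force: [-1.9, -1.9, 2.0]
opening: 0.103
```

```bash
python3 st.py|head -2
```

```text
t 24.15 tcp board mm [ 76.822 124.572 193.798] F board [-1.299 -2.334  1.992] open 0.10250966089729567 q [ 2.188 40.747 78.336 -0.033 60.937 17.594]
a 1.7582421234862107 r 98.32063649392406
```

>>> arm_command(targets=[{"rot": [0,0,0],"offset": [0.1,0,0.02],"gripper": 1},{"rot": [0,0,0],"offset": [0.2,0,0.04],"gripper": 1},{"rot": [0,0,0],"offset": [0.25,0,0.05],"gripper": 1},{"rot": [0,0,0],"offset": [0.25,0,0.05],"gripper": 1}])

```text
time_s: 24.55
position: [0.6664, 0.1363, 0.1937]
tcp_rot: [[0.964, -0.265, -0.005], [-0.265, -0.964, 0.0], [-0.005, 0.001, -1.0]]
force: [-7.8, -0.1, 6.6]
opening: 0.105
```

```bash
python3 st.py|head -2
```

```text
t 24.55 tcp board mm [ 77.406 124.642 193.65 ] F board [-7.475 -2.196  6.582] open 0.10530505969489555 q [ 2.16  40.868 78.083  0.025 61.333 17.533]
a 1.764360503751598 r 98.28549848015862
```

>>> arm_command(targets=[{"rot": [0,0,0],"offset": [0,0,0],"gripper": 0.6},{"rot": [0,0,0],"offset": [0,0,0],"gripper": 0.6},{"rot": [0,0,0],"offset": [0,0,0],"gripper": 0.6},{"rot": [0,0,0],"offset": [0,0,-2],"gripper": 0.6},{"rot": [0,0,0],"offset": [0,0,-5],"gripper": 0.6},{"rot": [0,0,0],"offset": [0,0,-8],"gripper": 0.6},{"rot": [0,0,0],"offset": [-3,-2,-10],"gripper": 0.6},{"rot": [0,0,0],"offset": [-7,-4,-10],"gripper": 0.6}])

```text
time_s: 25.35
position: [0.6161, 0.1928, 0.2976]
tcp_rot: [[0.963, -0.269, 0.015], [-0.269, -0.963, 0.002], [0.014, -0.006, -1.0]]
force: [-0.5, 0.3, -0.4]
opening: 0.401
```

>>> arm_command(targets=[{"rot": [0,0,0],"offset": [-5,-5,-2],"gripper": 0.6},{"rot": [0,0,0],"offset": [-9,-9,-2],"gripper": 0.6},{"rot": [0,0,0],"offset": [-12,-13,-2],"gripper": 0.6},{"rot": [0,0,0],"offset": [-16,-17,-2],"gripper": 0.6},{"rot": [0,0,0],"offset": [-20,-21,-2],"gripper": 0.6},{"rot": [0,0,0],"offset": [-24,-25,-2],"gripper": 0.6},{"rot": [0,0,0],"offset": [-24,-29,-2],"gripper": 0.6},{"rot": [0,0,0],"offset": [-24,-29,-2],"gripper": 0.6}])

```text
time_s: 26.15
position: [0.4564, 0.5403, 0.3134]
tcp_rot: [[0.965, -0.263, 0.004], [-0.263, -0.965, 0.003], [0.003, -0.004, -1.0]]
force: [0.2, -0.6, -0.4]
opening: 0.404
```

Run:
```python
from h import *
stat()
c=cap('top');f=c['frame'];A=cv2.resize(f[195:335,200:410,::-1],None,fx=3.8,fy=3.8,interpolation=cv2.INTER_CUBIC)
cv2.imwrite('pics/t9.png',A)
for a in (1.68,1.75):
  for y in (145.5,93.5):
    p=w(58-100*np.cos(a),y,38+100*np.sin(a));print(a,y,(np.array(proj(c,p))-[200,195])*3.8)
print('seated stone top corners px',[(np.array(proj(c,w(x,y,48)))-[200,195])*3.8 for x,y in[(45,85.5),(45,-64.5),(-3,-64.5),(-3,85.5)]])
```

```text
t 26.15 tcp board mm [-232.399  458.324  313.428] F board [ 0.371 -0.518 -0.387] open 0.4040095890993893 q [40.787 35.7   67.821 -0.013 76.187 56.032]
1.68 145.5 [163.35  26.02]
1.68 93.5 [259.696  55.026]
1.75 145.5 [167.987  14.083]
1.75 93.5 [264.139  42.995]
seated stone top corners px [array([276.202, 139.949]), array([536.772, 218.958]), array([511.211, 302.206]), array([248.751, 221.983])]
```

View pics/t9.png

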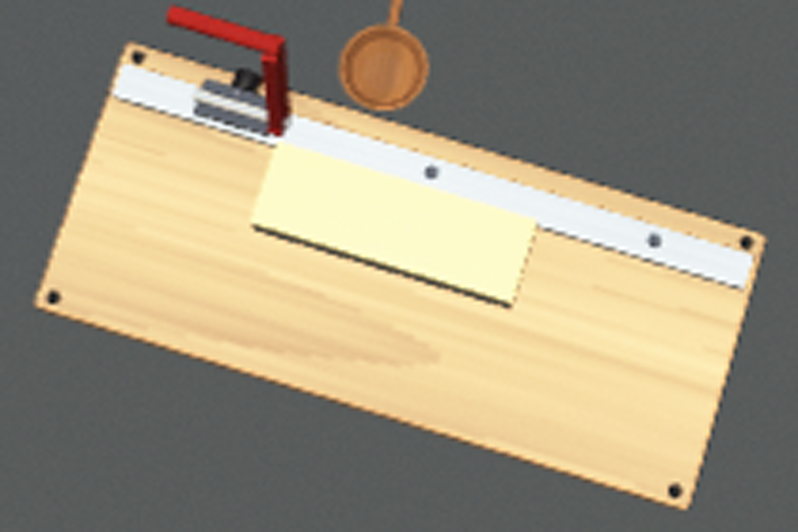

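Run:
```python
from h import *
c=cap('top');f=c['frame'].astype(float)
G=cv2.GaussianBlur(c['frame'],(0,0),.6).astype(float)
h=cv2.cvtColor(c['frame'],cv2.COLOR_RGB2HSV)
m=((h[...,1]>38)&(h[...,1]<67)&(h[...,2]>235)).astype(np.uint8);m[:225]=0;m[290:]=0;m[:,:255]=0;m[:,350:]=0
m=cv2.morphologyEx(m,cv2.MORPH_OPEN,np.ones((3,3)))
k=max(cv2.findContours(m,0,1)[0],key=cv2.contourArea)
P=np.array([b(onz(c,*p,.048))[:2] for p in k[:,0]])
print(cv2.minAreaRect(P.astype(np.float32)))
for nm,sel,ax in (('fence side',P[:,0]>np.median(P[:,0])+0,0),):
    pass
for lo,hi in((-60,-40),(-40,-20),(-20,0),(0,20),(20,40),(40,60),(60,80)):
    q=P[(P[:,1]>lo)&(P[:,1]<hi)];print(lo,q[:,0].min(),q[:,0].max())
# fence-edge profile beyond the stone: where the fence edge is in the same view
print('fence edge ref', b(onz(c,200+(745+.5)/3.8-.5,195+(288+.5)/3.8-.5,.03)))
w5=cap('scene');ff=w5['frame'];cv2.imwrite('pics/s9.png',cv2.resize(ff[200:300,285:445,::-1],None,fx=5,fy=5,interpolation=cv2.INTER_CUBIC))
```

```text
((21.769210815429688, 11.156768798828125), (148.59039306640625, 46.26559066772461), 89.88861083984375)
-60 -1.4992110583584768 44.624031115512004
-40 -1.4445636648736866 44.806670579638876
-20 -1.3897699332961495 44.74132432436567
0 -1.223658714994024 44.85893425784212
20 -1.334829275028231 44.79348645249003
40 -1.279741098311416 44.72790610036367
60 -1.1131465477182811 44.91144527853842
fence edge ref [  45.539 -184.291   30.   ]
```

View pics/s9.png

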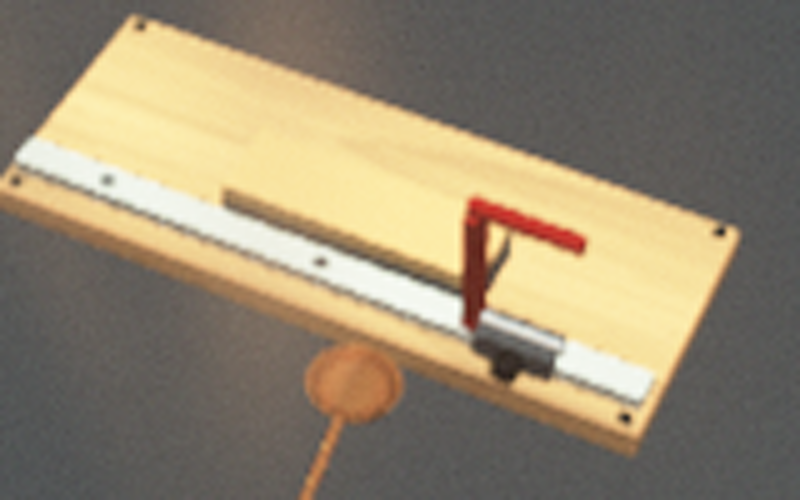

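```bash
python3 -c "
from h import *
stat();print(ticket.hand_in())"
```

```text
t 26.3 tcp board mm [-231.399  456.94   312.67 ] F board [ 0.789 -0.842 -0.32 ] open 0.40116782530244866 q [40.678 35.707 67.93  -0.082 76.178 55.895]
the job is handed in; nothing more can be done
None
```

The stone is seated on the board with the stop flipped back up, and I handed the job in at 26.3 s on the robot's clock (limit 72 s).

- **Stop down:** I pinched the bar and brought it down slowly. The final push gave no sign of reaching the end stop, so I released it and pressed on the bar with closed fingertips. It met its end stop at 8.6 N, at the height expected for fully down.
- **Stone seated:** I slid it against the fence and then up to the stop. It stuck once on the way and moved freely once I took some of its weight.
- **Press:** I held it home for about 1.5 s at 8.5–9.4 N on the wrist sensor. I put the push on the stop itself at about 8 N, because an estimated 1 N or so of that reading was friction. During the press the stone may have been a few tenths of a millimetre off the board; I lowered it before letting go.
- **Stop up:** I raised the leaf to its end stop, where it pushed back with 7.5 N, then released it.

**Last checks:**
- **Stone:** it is square to the fence within about 0.1°. The measured centre is within about 1 mm of the gauged place, which is as close as the cameras can tell.
- **Leaf:** in the top picture the leaf is at about 1.75 rad, fully up.
- **Carriage:** it is where it started in the top view. The stop face moved no more than about 0.1 mm during the press. The largest force along the fence while moving the leaf was about 7 N.
- **Other things on the counter:** the spoon looks unmoved. The arm did not work near the bowl, chopstick rest or caddy, and I did not re-measure them.

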